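# Load a treat cartridge into the grooming-table dispenser

## Task

Take the coral-topped treat cartridge out of the wooden rack and slide it upright into the slot in the top of the white dispenser until it is fully home on the slot's floor; its shell is brittle, so do it gently: no dropping it in and no forcing it against the dispenser. Then let go of it and press the blue button all the way down to feed the first treat, and release the button. Leave the teal-topped cartridge in the rack and everything else on the table where it is.

Things in the scene. Friction and masses are not known exactly. Their poses are not given: they have to be found in the camera images.
- cart_coral: Flat upright slab 12 mm thick (x), 90 mm wide (y), 130 mm tall (z), about 180 g, pale grey, top 40 mm coral, alike either way round. Origin: centre of its underside. Stands in either of the rack's bays, underside 10 mm above the table. It cracks if pressed on the dispenser with over 25 N or dropped more than 10 mm (over 0.45 m/s) in the slot: let go on, or a few mm above, the slot's floor.
- cart_teal: The other cartridge, the same size and weight, pale grey with the top 40 mm teal, standing in the rack's other bay 75 mm away. Must stay there. Origin: centre of its underside.
- rack: Fixed brown wooden rack, 130 (x) x 120 (y) x 45 mm high, with two open-topped bays 75 mm apart (centres at x = -37.5 and +37.5 mm, y = 0), each 17 x 95 mm and 35 mm deep, their floors 10 mm above the table. Origin: centre of its underside. It may stand on the left or the right of the dispenser.
- dispenser: Fixed white plastic treat dispenser, a block 130 (x) x 220 (y) x 120 mm high; a low grey treat tray (22 mm high) sticks out 55 mm on its +x side. In its flat top, the slot (centred at x = 0, y = -35 mm) and the blue button (at x = 0, y = +70 mm). Origin: centre of its underside.
- slot_floor (a point): Centre of the slot's floor, 45 mm above the table. Axes as the dispenser's: the slot is 14.4 mm across x, 92.4 mm along y and 75 mm deep, so that it takes the cartridge upright with the cartridge's x along the slot's x (either way round). A cartridge that is home stands 55 mm proud of the top.
- slot_mouth (a point): Centre of the slot's mouth, in the dispenser's top face, 120 mm above the table, straight above slot_floor. The mouth has a steep lead-in bevel all round that widens it by 4 mm each side over the top 6 mm.
- feed_button (a joint): Travel of the blue button in m: 0 up, 0.006 fully down. It is pressed straight down and springs back; fully down takes about 5 N.
- feed_button_top (a point): Centre of the blue button's top face (button 38 mm in diameter, in a grey housing 54 mm in diameter), 22 mm above the dispenser top when up; 105 mm from the slot's centre. It moves with the button.
- slicker_brush: Coral slicker brush with wire pad down, 55 x 100 mm head, handle 120 mm along its -y, 36 mm high. Not to be disturbed. Origin: under the centre of its head.
- comb: Flat steel comb 180 mm long (y), 34 mm wide, 6 mm high. Not to be disturbed. Origin: under its spine.
- canister: Closed blue ceramic canister, 110 mm in diameter, 157 mm high. Not to be disturbed. Origin: centre of its underside.
- bristle_brush: Oval beechwood bristle brush, 118 (y) x 66 mm, 34 mm high, bristles down, lying between the rack and the dispenser. Not to be disturbed. Origin: centre of its underside.
- spray_bottle: Green bottle, 60 mm in diameter, 170 mm high. Not to be disturbed. Origin: centre of its underside.
Not all that is in view belongs to the job. Leave any purple look-alike of the cart_coral alone.

How it is judged:
By the outcome, as a careful person would: the job done as asked, in the order asked, and still so for the second after the job is handed in, with the robot touching nothing.
It also fails if it takes over 54 s, if anything falls off the work surface, if the arm or the gripper's body presses on something with over 40 N, if the wrist force passes 120 N, or if a joint passes its speed limit or range.

## Robot

A 6-joint arm with a two-finger parallel gripper is mounted at the origin on the work surface. World frame = base frame: x ahead of the robot, y to its left, z up, the work surface at z = 0. Lengths are in m, angles in rad, forces in N, time in s.
With the tool pointing down it reaches from about 0.3 to 0.85 m from the base axis. Payload 5.4 kg.
Tool frame: the origin (TCP) lies at the very end of the fingers, on their centre line; the grasp point (between the pads) lies 19 mm behind it; z points along the fingers, y is the line along which they close (so a half turn about z gives the same grasp; the last joint's range is limited). The gripper opens to 85 mm and grips with 20 to 120 N. Pads are 22 mm wide; open, the fingers measure 114 mm over their backs; the gripper's body (76 mm by 85 mm) begins 54 mm behind the grasp point. The pads swing forward as they close: fully open they stand 13 mm farther back than shut.
Start: joints at [0.961, 0.158, 1.597, -0, 1.386, -0.21], TCP at [0.224, 0.53, 0.231] pointing down, gripper open.
Joint ranges: [-2.91, 2.91], [-0.94, 2.29], [0.18, 2.7], [-1.29, 4.43], [0.17, 2.64], [-3, 3]. Speed limits (rad/s): [2.57, 2.57, 3.14, 3.14, 3.14, 3.14].

## Interface

Orientations are given as a unit quaternion [w, x, y, z].
In Python, from workcell import bot gives the robot as it stands.
- The arm moves only by the tool apply_moves, never from a script. Its argument "steps" is a list of rows, each an object of numbers: "x", "y", "z": the shift along the tool's x, y, z in cm; "yaw": the turn about the tool's z in degrees. A call has 1 to 20 rows; each row is the pose to reach, as a shift and turn from the pose commanded when the call began, along the tool's axes at that moment; what a row does not reach only later rows make up. A row lasts 1/8 s, in which the tool goes at most 62.5 mm and 10.7 degrees, less where a joint would pass 70% of its speed; a pose out of reach is approached as far as the arm can. A call with a gripper value outside its range is refused whole. "jaw" is the finger opening in cm, from 0 to 8.54, set as the call begins (left out, the last holds). The fingers move at their own pace and stop on an object; the grip force is fixed at half the most. Time passes only in rows, so rows that repeat a pose let the fingers close. It gives the time, the measured TCP pose, the force, the opening and the grip force at its end, in the units of the state.
- bot.sense(): the state, without advancing time (a new reading comes with each control period).
- bot.get_image(name): name is "side" or "top" or "wrist"; returns a dict with "color" (480x640x3 uint8, blue, green, red), "K" (3x3 intrinsics, pixels), "eye" and "attitude" of the camera in the world. Camera axes: x right, y down, z forward; pixel columns grow to the right and rows downward; lengths in m; the calibration is good to about 2 mm. The wrist camera is an equidistant fisheye: a pixel r from the principal point sees the ray r / f radians off the axis. A picture is of the moment at which its call begins. There is no depth.
- bot.sign_off(): hands the job in; it is judged then, once.
The state is a dict: "clock": time; "q": joint angles; "joint_velocities": joint speeds; "joint_efforts": joint torques, N m; "ee_pos": TCP position; "ee_rot": TCP orientation; "force": force on the tool from outside, world axes, zero at the start; "moment": the same for the moment, N m; "grip_width": finger opening in m; "grip_force": force on a finger pad.
Only numpy, scipy, OpenCV 4.12 (cv2) and the standard library are available. Lean on these libraries where they do the work, as an engineer would, in place of code of your own. Each camera call takes 0.05 s, during which the arm holds its last target. There are 200 camera calls.

## Working session

There is one attempt and no reset: what is moved stays moved. The work goes in short steps, Python scripts to look and compute and a tool call to move; the robot and the scene stay as the last step left them, time stands still between calls to the robot, and variables do not carry over. Pictures are saved under pics/ and viewed, at most 10 in all, crops included, and the job is handed in when it is done.

Besides the shell and the picture viewer there is one more tool, called after ">>>" as name(argument=value, ...), one argument or row to a line, values as JSON. apply_moves: Moves the arm, as the interface text tells. Its arguments: {"type":"object","properties":{"steps":{"type":"array"},"jaw":{"type":"number"}},"required":["steps"]}

```bash
mkdir -p pics; ls; python3 - <<'E'
from workcell import bot
import cv2,numpy as np
s=bot.sense();print(s)
for n in("top","side"):
    d=bot.get_image(n);cv2.imwrite(f"pics/{n}0.png",d["color"]);print(n,d["K"],d["eye"],d["attitude"])
E
```

```text
pics
{'clock': 0.0, 'q': array([ 9.60889080e-01,  1.59085320e-01,  1.59821521e+00, -6.34928769e-06,
        1.38620912e+00, -2.10085387e-01]), 'joint_velocities': array([-0.00015887, -0.00205556, -0.000545  ,  0.00013462,  0.00028952,
        0.00058139]), 'joint_efforts': array([-8.39636468e-04, -3.95975769e+01, -3.31436563e+01,  6.13295629e-05,
        8.05393502e-03,  3.48496042e-05]), 'ee_pos': array([0.22348496, 0.52914369, 0.23030505]), 'ee_rot': array([-3.79200791e-04,  1.98581370e-01,  9.80083936e-01, -8.80302090e-04]), 'force': array([ 0.30059986, -0.52683599, -0.37679499]), 'moment': array([-0.03534478, -0.019701  , -0.01836536]), 'grip_force': 0.0, 'grip_width': 0.08542574751625329}
top [[553.01706222   0.         317.65444854]
 [  0.         553.01706222 251.7996803 ]
 [  0.           0.           1.        ]] [0.48256382 0.12594363 1.41099897] [-0.02870655  0.71026393 -0.70280006  0.02780584]
side [[503.67167833   0.         316.78681608]
 [  0.         503.67167833 236.38165777]
 [  0.           0.           1.        ]] [ 0.18447611 -0.5087043   0.75818016] [-0.40763654  0.87278799 -0.24112992  0.11802518]
```

View pics/top0.png

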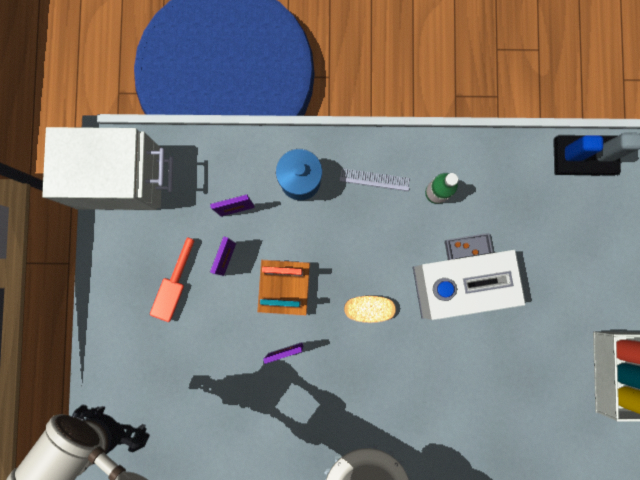

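View pics/side0.png

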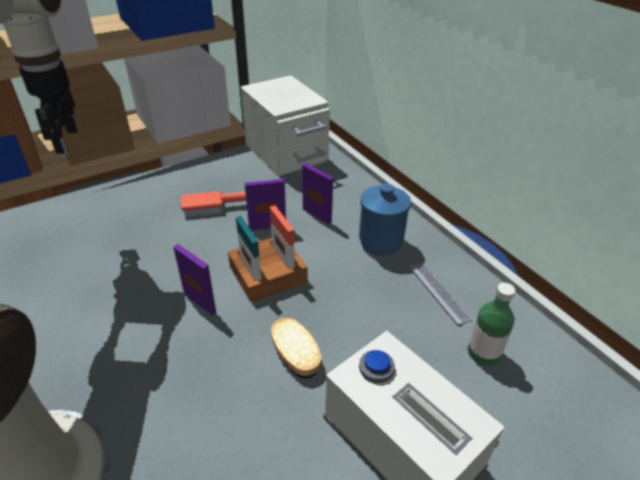

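The top view shows the coral cartridge in the rack's far bay at (282,270), with teal at (280,302). The dispenser's button is at (444,289) and its slot at (488,283). The side view shows coral at (282,240), the button at (377,362) and the slot at (432,417).

```bash
cat > h.py <<'E'
from workcell import bot
import cv2,numpy as np
from scipy.spatial.transform import Rotation as R
def rot(q): return R.from_quat(np.roll(q,-1))
def ray(d,p,fish=False):
    K=d["K"];u=(np.array(p,float)-K[:2,2])/[K[0,0],K[1,1]]
    if fish:
        r=np.hypot(*u)+1e-12; v=np.r_[u/r*np.sin(r),np.cos(r)]
    else: v=np.r_[u,1]
    v=rot(d["attitude"]).apply(v); return np.array(d["eye"]),v/np.linalg.norm(v)
def plane(d,p,z,fish=False):
    e,v=ray(d,p,fish); return e+v*(z-e[2])/v[2]
def meet(*rays):
    A=sum(np.eye(3)-np.outer(v,v) for e,v in rays);b=sum((np.eye(3)-np.outer(v,v))@e for e,v in rays)
    return np.linalg.solve(A,b)
def blobs(im,lo,hi,roi=None,amin=20):
    m=cv2.inRange(cv2.cvtColor(im,cv2.COLOR_BGR2HSV),lo,hi)
    if roi is not None:
        x0,y0,x1,y1=roi;k=np.zeros_like(m);k[y0:y1,x0:x1]=1;m*=k
    c,_=cv2.findContours(m,cv2.RETR_EXTERNAL,cv2.CHAIN_APPROX_NONE)
    return sorted([x for x in c if cv2.contourArea(x)>amin],key=cv2.contourArea,reverse=True)
E
python3 - <<'E'
from h import *
T={"color":cv2.imread("pics/top0.png")};S={"color":cv2.imread("pics/side0.png")}
for d,n in((T,"top"),(S,"side")):
    g=bot.get_image(n);g.pop("color");d.update(g)
red=((0,110,90),(12,255,255));blue=((105,150,80),(125,255,255))
def show(n,d,c,z):
    for b in c[:3]:
        r=cv2.minAreaRect(b);print(n,cv2.contourArea(b),np.round(r[0],1),np.round(r[1],1),r[2]);
        if z: print('  corners',[np.round(plane(d,p,z)[:2],4).tolist() for p in cv2.boxPoints(r)],'ctr',np.round(plane(d,r[0],z),4))
    return cv2.minAreaRect(c[0])[0]
show("coral T",T,blobs(T["color"],*red,roi=(255,255,320,320)),.14)
show("coral S",S,blobs(S["color"],*red,roi=(260,200,310,275)),0)
a=show("btn T",T,blobs(T["color"],*blue,roi=(420,270,470,310)),.142)
b=show("btn S",S,blobs(S["color"],*blue,roi=(355,340,400,385)),0)
print("btn3d",meet(ray(T,a),ray(S,b)))
dark=((0,0,0),(179,255,140))
show("slot T",T,blobs(T["color"],*dark,roi=(462,268,515,298)),.12)
dk=((0,0,0),(179,255,170))
show("slot S",S,blobs(S["color"],*dk,roi=(388,378,475,455)),0)
white=((0,0,215),(179,40,255))
show("disp T",T,blobs(T["color"],*white,roi=(405,240,535,325)),.12)
cv2.imwrite("pics/c.png",np.hstack([cv2.resize(T["color"][230:350,240:540],None,fx=2.6,fy=2.6,interpolation=2)]))
E
```

```text
coral T 283.5 [281.5 270.3] [41.5  9.7] 3.012787342071533
  corners [[0.5317, 0.2589], [0.554, 0.2581], [0.55, 0.1626], [0.5277, 0.1635]] ctr [0.5408 0.2108 0.14  ]
coral S 424.5 [281.2 224.5] [44.3 13.2] 53.97262954711914
btn T 187.5 [445.  288.5] [15. 16.] 90.0
  corners [[0.52, -0.1461], [0.5203, -0.1828], [0.4861, -0.1825], [0.4857, -0.1459]] ctr [ 0.503  -0.1643  0.142 ]
btn S 369.0 [377.  360.5] [19. 24.] 90.0
btn3d [ 0.50323989 -0.16564734  0.13666301]
slot T 192.5 [484.3 282.2] [ 7.1 38.9] 79.99201965332031
  corners [[0.5187, -0.2149], [0.5355, -0.3045], [0.5193, -0.3071], [0.5026, -0.2176]] ctr [ 0.519 -0.261  0.12 ]
slot S 1851.5 [431.3 417.8] [87.7 23.5] 41.18592834472656
slot S 306.0 [460. 389.] [22. 28.] 90.0
slot S 166.0 [397.5 445. ] [19. 18.] 0.0
disp T 5013.5 [473.  284.1] [55.8 94.1] 80.64701843261719
  corners [[0.5593, -0.1162], [0.5975, -0.3338], [0.4694, -0.3526], [0.4317, -0.1366]] ctr [ 0.5142 -0.2347  0.12  ]
```

View pics/c.png

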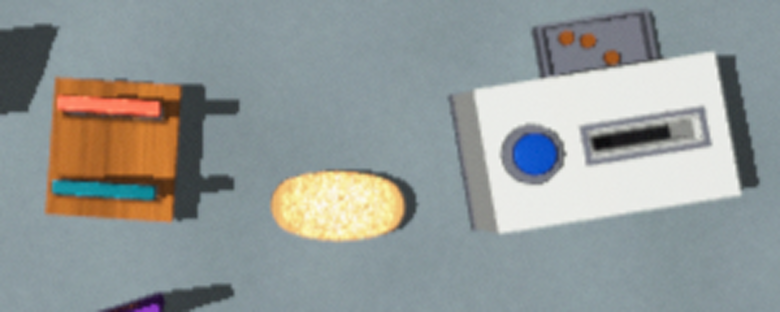

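The crop confirms that the rack, slot and button are at the positions I measured. Next I go above the coral cartridge.

>>> apply_moves(
  steps=[
    {"x": -5, "y": -2, "z": -3, "yaw": 9},
    {"x": -10, "y": -4, "z": -3, "yaw": 18},
    {"x": -15, "y": -6, "z": -3, "yaw": 27},
    {"x": -20, "y": -8, "z": -3, "yaw": 36},
    {"x": -25, "y": -10, "z": -3, "yaw": 45},
    {"x": -30, "y": -12, "z": -3, "yaw": 54},
    {"x": -35, "y": -14, "z": -3, "yaw": 62},
    {"x": -39, "y": -16, "z": -3, "yaw": 69},
    {"x": -41.6, "y": -17, "z": -3, "yaw": 69.5},
    {"x": -41.6, "y": -17, "z": -3, "yaw": 69.5},
    {"x": -41.6, "y": -17, "z": -3, "yaw": 69.5},
    {"x": -41.6, "y": -17, "z": -3, "yaw": 69.5},
  ],
  jaw=4.5,
)

```text
clock: 1.7
ee_pos: [0.5401, 0.212, 0.2613]
ee_rot: [-0.0, 0.721, 0.693, -0.0]
force: [0.6, -0.5, 0.1]
grip_width: 0.0449
grip_force: 0.0
```

```bash
python3 - <<'E'
from h import *
s=bot.sense();print(s["clock"],s["ee_pos"],s["ee_rot"],s["q"],s["grip_width"])
d=bot.get_image("wrist");cv2.imwrite("pics/w1.png",d["color"]);print(d["K"],d["eye"],rot(d["attitude"]).as_matrix())
np.save("w1.npy",{k:d[k] for k in d},allow_pickle=True)
E
```

```text
1.7 [0.54011571 0.21204905 0.26133305] [-1.28615276e-04  7.21279023e-01  6.92644609e-01 -8.22493531e-06] [1.65866324e-01 1.52952924e-01 1.54366534e+00 2.04741519e-04
 1.44513307e+00 2.06338591e-01] 0.04494774404362052
[[371.64829954   0.         311.99194562]
 [  0.         371.64829954 236.22512937]
 [  0.           0.           1.        ]] [0.5433925  0.29535707 0.40466622] [[ 9.99179807e-01 -3.82821231e-02 -1.31981723e-02]
 [-4.04921643e-02 -9.47100139e-01 -3.18373541e-01]
 [-3.11975697e-04  3.18646836e-01 -9.47873460e-01]]
```

View pics/w1.png

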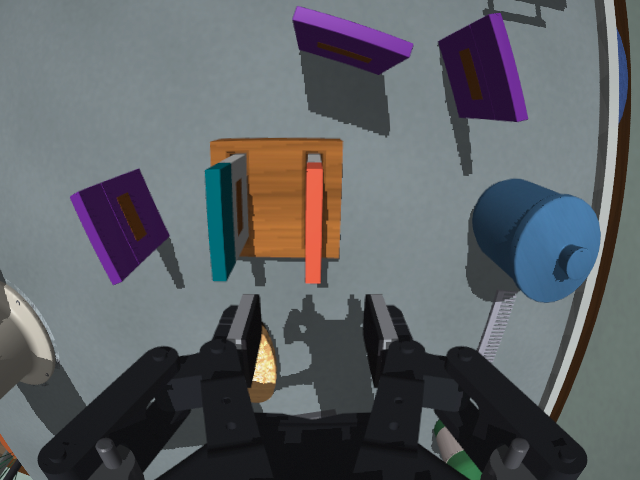

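The wrist view shows coral nearly edge-on at column 314, rows 162–283, and teal at column 222. Both fingers are clear of the rack.

```bash
python3 - <<'E'
from h import *
d=np.load("w1.npy",allow_pickle=True).item()
c=blobs(d["color"],(0,110,90),(12,255,255),roi=(290,140,340,300))[0]
r=cv2.minAreaRect(c);b=cv2.boxPoints(r);print(r,b.tolist())
P=np.array([plane(d,p,.14,True)[:2] for p in b]);print(P,P.mean(0))
h=cv2.cvtColor(d["color"],cv2.COLOR_BGR2HSV)
for y in(170,190,225,265,278):print(y,h[y,300:328,2].tolist())
T=bot.get_image("top")
ct=blobs(T["color"],(0,110,90),(12,255,255),roi=(255,255,320,320))
print(len(ct))
import cv2
T0=cv2.imread("pics/top0.png");ct=blobs(T0,(0,110,90),(12,255,255),roi=(255,255,320,320))[0]
# end points of the top ridge: left/right extremes on the upper edge
for f in(np.argmin,np.argmax):
    pt=ct[:,0,:];u=pt[f(pt[:,0])];pw=c[:,0,:];w=pw[f(-pw[:,1]) if 0 else (np.argmin(pw[:,1]) if f is np.argmin else np.argmax(pw[:,1]))]
    print(u,w,meet(ray(T,u),ray(d,w,True)))
E
```

```text
((314.0, 222.5), (121.0, 18.0), 90.0) [[305.0, 162.0], [323.0, 162.0], [323.0, 283.0], [305.0, 283.0]]
[[0.5369868  0.26245103]
 [0.54981234 0.26194107]
 [0.54680977 0.1672025 ]
 [0.53261901 0.16778259]] [0.54155698 0.2148443 ]
170 [145, 139, 120, 111, 101, 92, 148, 234, 237, 237, 237, 237, 237, 237, 236, 236, 236, 236, 236, 236, 236, 233, 203, 109, 125, 131, 149, 151]
190 [139, 132, 113, 106, 94, 112, 181, 236, 236, 236, 236, 236, 236, 236, 236, 236, 236, 236, 236, 236, 236, 229, 187, 60, 69, 133, 139, 137]
225 [183, 164, 147, 142, 117, 156, 225, 238, 235, 235, 235, 235, 235, 235, 235, 236, 235, 235, 236, 235, 230, 189, 76, 79, 83, 86, 87, 157]
265 [134, 134, 134, 134, 121, 168, 229, 234, 234, 234, 234, 234, 234, 234, 234, 234, 234, 234, 233, 233, 184, 82, 64, 64, 63, 63, 63, 63]
278 [132, 133, 134, 134, 112, 165, 231, 234, 234, 234, 234, 234, 234, 234, 233, 233, 234, 233, 234, 227, 165, 59, 64, 64, 64, 65, 64, 119]
0
[261 265] [308 162] [0.54582277 0.2602429  0.1399    ]
[302 276] [311 283] [0.53285403 0.16329178 0.12992968]
```

>>> apply_moves(
  steps=[
    {"z": 4},
    {"z": 8},
    {"z": 11},
    {"z": 13.5},
    {"z": 15.4},
    {"z": 15.4},
    {"z": 15.4},
  ],
)

```text
validation failed for argument at $.st...
```

>>> apply_moves(
  steps=[
    {"z": 0},
    {"z": 0},
    {"z": 0},
    {"z": 0},
    {"z": 0},
    {"z": 0},
    {"z": 0},
    {"z": 0},
  ],
  jaw=0,
)

```text
validation failed for argument at $.st...
```

>>> apply_moves(
  steps=[
    {"x": 0, "y": 0, "z": 4, "yaw": 0},
    {"x": 0, "y": 0, "z": 8, "yaw": 0},
    {"x": 0, "y": 0, "z": 11, "yaw": 0},
    {"x": 0, "y": 0, "z": 13.5, "yaw": 0},
    {"x": 0, "y": 0, "z": 15.4, "yaw": 0},
    {"x": 0, "y": 0, "z": 15.4, "yaw": 0},
    {"x": 0, "y": 0, "z": 15.4, "yaw": 0},
  ],
)

```text
clock: 2.68
ee_pos: [0.5416, 0.2114, 0.1085]
ee_rot: [0.001, 0.722, 0.692, 0.001]
force: [-0.1, 0.2, 0.5]
grip_width: 0.0448
grip_force: 0.0
```

>>> apply_moves(
  steps=[
    {"x": 0, "y": 0, "z": 0, "yaw": 0},
    {"x": 0, "y": 0, "z": 0, "yaw": 0},
    {"x": 0, "y": 0, "z": 0, "yaw": 0},
    {"x": 0, "y": 0, "z": 0, "yaw": 0},
    {"x": 0, "y": 0, "z": 0, "yaw": 0},
    {"x": 0, "y": 0, "z": 0, "yaw": 0},
    {"x": 0, "y": 0, "z": 0, "yaw": 0},
    {"x": 0, "y": 0, "z": 0, "yaw": 0},
  ],
  jaw=0,
)

```text
clock: 3.68
ee_pos: [0.5417, 0.2113, 0.1084]
ee_rot: [0.001, 0.722, 0.692, 0.001]
force: [-0.7, -0.6, 6.4]
grip_width: 0.0114
grip_force: 59.5
```

>>> apply_moves(
  steps=[
    {"x": 0, "y": 0, "z": -1, "yaw": 0},
    {"x": 0, "y": 0, "z": -3, "yaw": 0},
    {"x": 0, "y": 0, "z": -6, "yaw": 0},
    {"x": 0, "y": 0, "z": -10, "yaw": 0},
    {"x": 0, "y": 0, "z": -14, "yaw": 0},
    {"x": 0, "y": 0, "z": -17, "yaw": 0},
    {"x": 0, "y": 0, "z": -18, "yaw": 0},
    {"x": 0, "y": 0, "z": -18, "yaw": 0},
  ],
)

```text
clock: 4.68
ee_pos: [0.5407, 0.2111, 0.2868]
ee_rot: [-0.0, 0.722, 0.692, -0.0]
force: [0.3, 0.7, -3.2]
grip_width: 0.0112
grip_force: 58.6
```

>>> apply_moves(
  steps=[
    {"x": -2, "y": 0, "z": 0, "yaw": 0},
    {"x": -6, "y": 0, "z": 0, "yaw": -2},
    {"x": -10, "y": 0, "z": 0, "yaw": -4},
    {"x": -14, "y": 0, "z": 0, "yaw": -6},
    {"x": -18, "y": 0, "z": 0, "yaw": -8},
    {"x": -22, "y": 0, "z": 0, "yaw": -10},
    {"x": -26, "y": 0, "z": 0, "yaw": -12.3},
    {"x": -30, "y": 0, "z": 0, "yaw": -12.3},
    {"x": -34, "y": 0, "z": 0, "yaw": -12.3},
    {"x": -38, "y": 0, "z": 0, "yaw": -12.3},
    {"x": -42, "y": 0, "z": 0, "yaw": -12.3},
    {"x": -45, "y": -0.1, "z": 0, "yaw": -12.3},
    {"x": -47, "y": -0.1, "z": 0, "yaw": -12.3},
    {"x": -48.1, "y": -0.1, "z": 0, "yaw": -12.3},
    {"x": -48.1, "y": -0.1, "z": 0, "yaw": -12.3},
    {"x": -48.1, "y": -0.1, "z": 0, "yaw": -12.3},
    {"x": -48.1, "y": -0.1, "z": 0, "yaw": -12.3},
  ],
)

```text
clock: 6.8
ee_pos: [0.5199, -0.2686, 0.2874]
ee_rot: [0.0, 0.643, 0.766, 0.0]
force: [-0.2, -0.9, -1.9]
grip_width: 0.0116
grip_force: 58.6
```

```bash
python3 - <<'E'
from h import *
s=bot.sense();print(s["clock"],s["ee_pos"],s["ee_rot"],s["force"],s["grip_width"],s["grip_force"])
D={n:bot.get_image(n) for n in("wrist","side","top")}
np.save("d2.npy",D,allow_pickle=True)
cv2.imwrite("pics/w2.png",D["wrist"]["color"]);cv2.imwrite("pics/s2.png",D["side"]["color"])
E
```

```text
6.8 [ 0.51987186 -0.2685749   0.28741726] [4.26421919e-05 6.43054483e-01 7.65820425e-01 7.97065227e-05] [-0.20489269 -0.88754158 -1.89124707] 0.011627129461215796 58.557060956954956
```

View pics/w2.png

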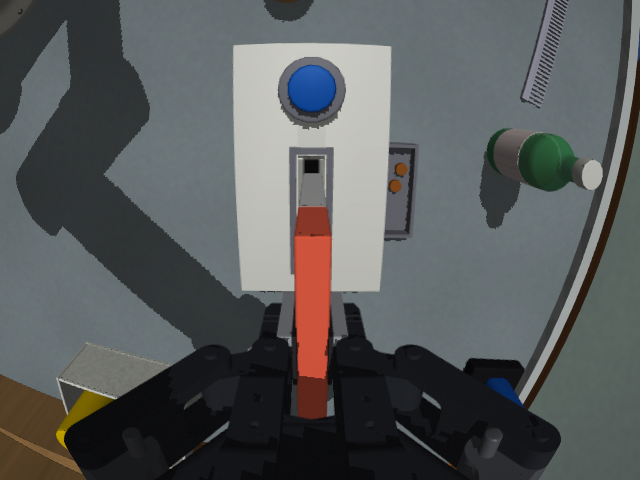

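View pics/s2.png

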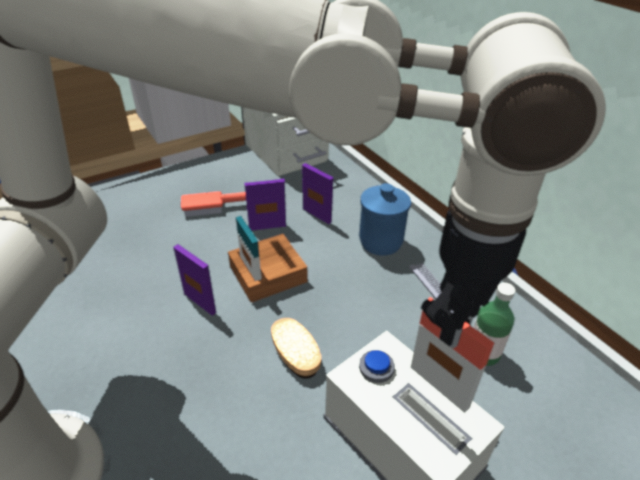

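The wrist view shows the held cartridge over the dispenser: its top front edge is at row 236, cols 295–331, the slot frame spans cols 290–333 from row 148, and the button is at (312,88). The side view shows the cartridge held upright above the slot.

```bash
python3 - <<'E'
from h import *
D=np.load("d2.npy",allow_pickle=True).item();d=D["wrist"];im=d["color"]
h=cv2.cvtColor(im,cv2.COLOR_BGR2HSV)
for y in(160,180,200):print(y,280,h[y,280:345,2].tolist())
print('col',140,h[140:215,312,2].tolist(), h[140:215,303,2].tolist())
s=bot.sense();t=s["ee_pos"];M=rot(s["ee_rot"]).as_matrix();u=M[:,1];v=M[:,0]  # u across, v along (to button)
def loc(p,z): q=plane(d,p,z,True)-t; return np.round([q@v*1e3,q@u*1e3],1)
b=cv2.minEnclosingCircle(blobs(im,(105,150,80),(125,255,255),roi=(270,50,350,130))[0]);print('btn(v,u)',b,loc(b[0],.142))
w=blobs(im,(0,0,190),(179,60,255),roi=(220,30,400,300))[0];hull=cv2.convexHull(w)[:,0].astype(float)
for y in (70,130,200,280):
    r=np.where(h[y,225:400,2]>190)[0]+225; print('white',y,r.min(),r.max(),loc((r.min()-.5,y),.12),loc((r.max()+.5,y),.12))
print('white top row',loc((312,hull[:,1].min()),.12))
for y in (240,300,360):
    r=np.where((h[y,285:340,1]>140)&((h[y,285:340,0]<12))&(h[y,285:340,2]>150))[0]+285; print('cart',y,r.min(),r.max(),loc((r.min()-.5,y),t[2]+.0316),loc((r.max()+.5,y),t[2]+.0316))
print('front',loc((313,236),t[2]+.0316),loc((313,377),t[2]+.0316), 'cam',rot(d['attitude']).as_matrix()@[0,0,1],d['eye']-t)
for p in((290,180),(333,180),(312,148),(312,156)):print(p,loc(p,.12))
np.savetxt("loc.txt",np.r_[t,u,v])
E
```

```text
160 280 [195, 195, 194, 195, 195, 195, 195, 195, 185, 124, 104, 102, 103, 103, 103, 112, 146, 183, 145, 135, 135, 135, 114, 82, 49, 20, 19, 20, 20, 19, 18, 18, 19, 20, 20, 19, 19, 20, 48, 86, 119, 131, 131, 127, 132, 188, 127, 107, 103, 102, 103, 103, 110, 138, 195, 195, 194, 194, 194, 194, 194, 194, 194, 194, 194]
180 280 [193, 193, 193, 194, 194, 193, 193, 194, 180, 137, 101, 101, 101, 101, 101, 93, 137, 180, 141, 129, 129, 129, 115, 114, 119, 119, 119, 119, 119, 119, 119, 119, 119, 119, 119, 119, 119, 119, 119, 119, 120, 116, 116, 128, 146, 190, 118, 102, 101, 101, 101, 102, 115, 169, 191, 193, 193, 193, 192, 192, 191, 193, 191, 192, 192]
200 280 [191, 192, 192, 191, 192, 192, 191, 192, 182, 151, 102, 101, 101, 102, 101, 102, 148, 176, 135, 100, 108, 119, 120, 120, 119, 120, 120, 120, 120, 119, 119, 120, 119, 120, 119, 119, 120, 120, 119, 119, 120, 118, 119, 118, 113, 116, 105, 101, 101, 101, 102, 102, 112, 189, 191, 191, 191, 191, 190, 190, 190, 190, 190, 190, 190]
col 140 [188, 188, 188, 187, 188, 188, 187, 149, 112, 104, 104, 104, 103, 103, 137, 166, 78, 78, 78, 47, 19, 12, 12,
[... 512 characters left out ...]
 120, 120, 120, 119, 120, 120, 120, 120, 111, 83, 156, 138, 135, 134, 134, 135, 135, 134, 135]
btn(v,u) ((311.3043518066406, 88.0), 24.06443977355957) [105.3  -0.3]
white 70 234 389 [124.1 -64.6] [124.1  64.3]
white 130 235 388 [ 73.  -64.6] [73.  64.3]
white 200 252 337 [ 12.2 -52. ] [12.  22.2]
white 280 297 328 [-63.4 -14. ] [-63.4  15.6]
white top row [144.4   0.2]
cart 240 294 330 [44.9 -5.7] [44.9  6.1]
cart 300 296 329 [23.2 -5.4] [23.2  6.2]
cart 360 298 326 [-2.6 -5.2] [-2.6  5.7]
front [46.2  0.6] [-11.    0.6] cam [ 0.05545537 -0.31391024 -0.94783177] [-0.01427536  0.0825024   0.14333669]
(290, 180) [ 29.4 -18.3]
(333, 180) [29.4 18.1]
(312, 148) [56.6  0.3]
(312, 156) [49.9  0.3]
```

>>> apply_moves(
  steps=[
    {"x": -0.1, "y": -0.04, "z": 1, "yaw": 0},
    {"x": -0.1, "y": -0.04, "z": 2.5, "yaw": 0},
    {"x": -0.1, "y": -0.04, "z": 4, "yaw": 0},
    {"x": -0.1, "y": -0.04, "z": 5, "yaw": 0},
    {"x": -0.1, "y": -0.04, "z": 5.8, "yaw": 0},
    {"x": -0.1, "y": -0.04, "z": 5.8, "yaw": 0},
    {"x": -0.1, "y": -0.04, "z": 5.8, "yaw": 0},
    {"x": -0.1, "y": -0.04, "z": 5.8, "yaw": 0},
  ],
)

```text
clock: 7.95
ee_pos: [0.5197, -0.2707, 0.23]
ee_rot: [0.001, 0.644, 0.765, 0.0]
force: [-0.3, 0.1, -1.7]
grip_width: 0.0114
grip_force: 58.5
```

```bash
python3 - <<'E'
from h import *
s=bot.sense();print(s["clock"],s["ee_pos"],s["ee_rot"],s["force"],s["moment"],s["grip_width"])
w=bot.get_image("wrist");S=bot.get_image("side")
np.save("d3.npy",{"wrist":w,"side":S},allow_pickle=True)
a=cv2.resize(w["color"][100:280,230:395],None,fx=3.2,fy=3.2,interpolation=2)[:576,:400+128]
b=cv2.resize(S["color"][290:480,330:430+80],None,fx=3,fy=3,interpolation=2)
H=570;cv2.imwrite("pics/m3.png",np.hstack([a[:H,100:460],b[:H,:430]]))
E
```

```text
7.95 [ 0.51972267 -0.27073471  0.23001986] [6.47701395e-04 6.43515305e-01 7.65432971e-01 3.47103861e-06] [-0.26599367  0.06204112 -1.69461264] [-0.01507392 -0.06113026 -0.03245887] 0.011392136965698487
```

View pics/m3.png

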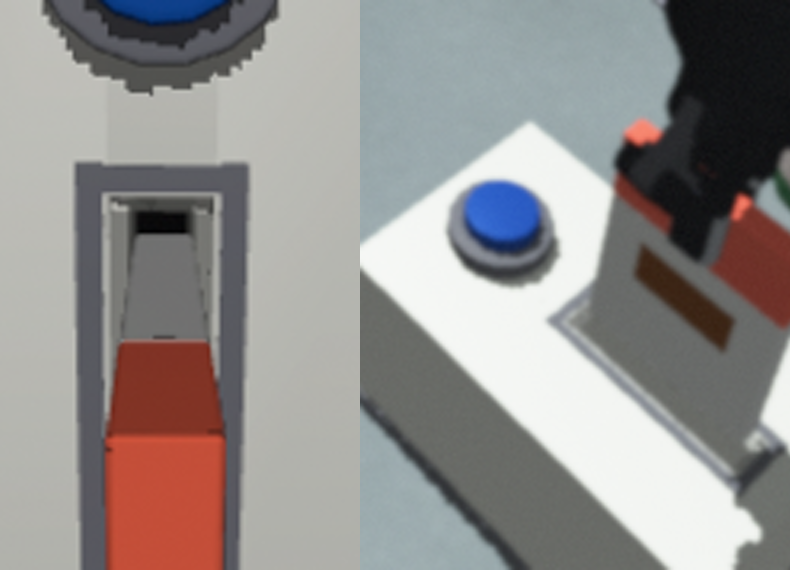

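The left half shows the cartridge's lower front edge centred between the slot's walls, just behind the slot's end. The right half shows the cartridge just above the mouth.

```bash
python3 - <<'E'
from h import *
d=np.load("d3.npy",allow_pickle=True).item()["wrist"];im=d["color"];h=cv2.cvtColor(im,cv2.COLOR_BGR2HSV)
s=bot.sense();t=s["ee_pos"];M=rot(s["ee_rot"]).as_matrix();u=M[:,1];v=M[:,0]
def loc(p,z): q=plane(d,p,z,True)-t; return np.round([q@v*1e3,q@u*1e3],1)
b=cv2.minEnclosingCircle(blobs(im,(105,150,80),(125,255,255),roi=(250,20,370,130))[0]);print('btn',b,loc(b[0],.142))
print('col',140,h[140:250,312,2].tolist());
for y in(165,170,172,174,178):print(y,285,h[y,285:340,2].tolist())
y=160
for y in(110,140,190):
    r=np.where(h[y,200:430,2]>185)[0]+200; print('white',y,r.min(),r.max(),loc((r.min()-.5,y),.12),loc((r.max()+.5,y),.12))
for p,z in(((312,173.5),.1316),((312,150.5),.12),((312,160.5),.12),((312,165.5),.114),((312,236),t[2]+.0316)):print(p,z,loc(p,z))
E
```

```text
btn ((311.68304443359375, 77.83036041259766), 30.31753158569336) [106.9   0. ]
col 140 [179, 179, 179, 178, 179, 178, 178, 178, 177, 178, 177, 139, 101, 98, 98, 98, 97, 97, 98, 98, 147, 115, 82, 73, 73, 61, 29, 10, 12, 10, 9, 12, 10, 90, 112, 112, 112, 112, 113, 112, 113, 112, 113, 112, 113, 113, 113, 113, 112, 113, 113, 112, 112, 112, 113, 112, 113, 113, 113, 113, 113, 113, 113, 113, 104, 78, 148, 131, 128, 128, 128, 128, 128, 128, 128, 128, 128, 128, 129, 128, 129, 128, 128, 129, 129, 128, 129, 129, 128, 129, 128, 129, 130, 130, 130, 145, 177, 204, 199, 196, 196, 195, 195, 195, 195, 196, 195, 196, 196, 196]
165 285 [108, 98, 97, 98, 98, 97, 97, 98, 163, 168, 147, 152, 170, 170, 171, 167, 115, 78, 66, 61, 60, 59, 58, 51, 59, 59, 59, 61, 63, 63, 63, 63, 62, 63, 65, 68, 96, 116, 114, 114, 112, 83, 71, 158, 165, 129, 97, 98, 97, 98, 97, 97, 98, 124, 164]
170 285 [107, 98, 97, 97, 97, 97, 98, 98, 133, 158, 147, 123, 123, 123, 122, 123, 88, 63, 41, 16, 10, 13, 11, 11, 12, 11, 9, 9, 10, 10, 11, 10, 9, 9, 28, 48, 73, 99, 119, 118, 118, 118, 130, 168, 160, 123, 98, 98, 97, 98, 97, 98, 97, 1
[... 380 characters left out ...]
113, 112, 112, 112, 112, 112, 112, 112, 113, 105, 93, 99, 119, 119, 118, 118, 129, 166, 160, 123, 97, 98, 98, 98, 98, 97, 98, 134, 173]
178 285 [114, 97, 97, 98, 97, 98, 98, 97, 148, 173, 154, 122, 122, 123, 123, 123, 86, 77, 99, 112, 112, 112, 113, 112, 112, 112, 112, 113, 113, 112, 113, 113, 113, 112, 113, 112, 106, 107, 118, 118, 118, 118, 129, 168, 148, 100, 97, 98, 97, 98, 98, 98, 98, 133, 172]
white 110 235 375 [ 88.4 -52.3] [87.9 43.1]
white 140 239 368 [ 67.5 -50. ] [67.1 38.7]
white 190 258 283 [ 32.1 -37.8] [ 32.  -19.6]
(312, 173.5) 0.1316 [45.3  0.2]
(312, 150.5) 0.12 [59.4  0.3]
(312, 160.5) 0.12 [52.5  0.3]
(312, 165.5) 0.114 [48.3  0.3]
(312, 236) 0.261401839167544 [45.7  0.2]
```

>>> apply_moves(
  steps=[
    {"x": 0.16, "y": -0.02, "z": 0, "yaw": 0},
    {"x": 0.16, "y": -0.02, "z": 0.3, "yaw": 0},
    {"x": 0.16, "y": -0.02, "z": 0.6, "yaw": 0},
    {"x": 0.16, "y": -0.02, "z": 0.9, "yaw": 0},
    {"x": 0.16, "y": -0.02, "z": 1.2, "yaw": 0},
    {"x": 0.16, "y": -0.02, "z": 1.5, "yaw": 0},
    {"x": 0.16, "y": -0.02, "z": 1.5, "yaw": 0},
    {"x": 0.16, "y": -0.02, "z": 1.5, "yaw": 0},
  ],
)

```text
clock: 9.05
ee_pos: [0.519, -0.2689, 0.2144]
ee_rot: [0.0, 0.643, 0.765, 0.0]
force: [-1.1, -0.6, -2.6]
grip_width: 0.0109
grip_force: 58.5
```

>>> apply_moves(
  steps=[
    {"x": 0, "y": 0, "z": 0.3, "yaw": 0},
    {"x": 0, "y": 0, "z": 0.6, "yaw": 0},
    {"x": 0, "y": 0, "z": 0.9, "yaw": 0},
    {"x": 0, "y": 0, "z": 1.2, "yaw": 0},
    {"x": 0, "y": 0, "z": 1.2, "yaw": 0},
    {"x": 0, "y": 0, "z": 1.2, "yaw": 0},
  ],
)

```text
clock: 9.8
ee_pos: [0.519, -0.269, 0.2024]
ee_rot: [0.0, 0.644, 0.765, 0.0]
force: [0.3, -0.4, -2.0]
grip_width: 0.0111
grip_force: 58.5
```

>>> apply_moves(
  steps=[
    {"x": 0, "y": 0, "z": 0.4, "yaw": 0},
    {"x": 0, "y": 0, "z": 0.8, "yaw": 0},
    {"x": 0, "y": 0, "z": 1.2, "yaw": 0},
    {"x": 0, "y": 0, "z": 1.6, "yaw": 0},
    {"x": 0, "y": 0, "z": 2.0, "yaw": 0},
    {"x": 0, "y": 0, "z": 2.4, "yaw": 0},
    {"x": 0, "y": 0, "z": 2.4, "yaw": 0},
    {"x": 0, "y": 0, "z": 2.4, "yaw": 0},
  ],
)

```text
clock: 10.8
ee_pos: [0.519, -0.269, 0.1784]
ee_rot: [0.0, 0.644, 0.765, 0.0]
force: [-0.2, 0.4, -2.0]
grip_width: 0.0108
grip_force: 58.5
```

>>> apply_moves(
  steps=[
    {"x": 0, "y": 0, "z": 0.4, "yaw": 0},
    {"x": 0, "y": 0, "z": 0.8, "yaw": 0},
    {"x": 0, "y": 0, "z": 1.2, "yaw": 0},
    {"x": 0, "y": 0, "z": 1.6, "yaw": 0},
    {"x": 0, "y": 0, "z": 2.0, "yaw": 0},
    {"x": 0, "y": 0, "z": 2.4, "yaw": 0},
    {"x": 0, "y": 0, "z": 2.8, "yaw": 0},
    {"x": 0, "y": 0, "z": 3.1, "yaw": 0},
    {"x": 0, "y": 0, "z": 3.1, "yaw": 0},
    {"x": 0, "y": 0, "z": 3.1, "yaw": 0},
  ],
)

```text
clock: 12.05
ee_pos: [0.5191, -0.269, 0.1475]
ee_rot: [0.0, 0.643, 0.765, -0.0]
force: [-0.4, -0.1, -2.0]
grip_width: 0.0114
grip_force: 58.5
```

>>> apply_moves(
  steps=[
    {"x": 0, "y": 0, "z": 0.1, "yaw": 0},
    {"x": 0, "y": 0, "z": 0.2, "yaw": 0},
    {"x": 0, "y": 0, "z": 0.3, "yaw": 0},
    {"x": 0, "y": 0, "z": 0.3, "yaw": 0},
  ],
)

```text
clock: 12.55
ee_pos: [0.5189, -0.2689, 0.1442]
ee_rot: [-0.0, 0.643, 0.765, -0.0]
force: [0.2, -0.8, -3.1]
grip_width: 0.0114
grip_force: 58.5
```

>>> apply_moves(
  steps=[
    {"x": 0, "y": 0, "z": 0.04, "yaw": 0},
    {"x": 0, "y": 0, "z": 0.04, "yaw": 0},
    {"x": 0, "y": 0, "z": 0.08, "yaw": 0},
    {"x": 0, "y": 0, "z": 0.08, "yaw": 0},
  ],
)

```text
clock: 13.05
ee_pos: [0.5189, -0.2689, 0.1435]
ee_rot: [-0.0, 0.644, 0.765, -0.0]
force: [-0.4, 0.1, -2.6]
grip_width: 0.0111
grip_force: 58.5
```

>>> apply_moves(
  steps=[
    {"x": 0, "y": 0, "z": 0, "yaw": 0},
    {"x": 0, "y": 0, "z": 0, "yaw": 0},
    {"x": 0, "y": 0, "z": 0, "yaw": 0},
    {"x": 0, "y": 0, "z": 0, "yaw": 0},
    {"x": 0, "y": 0, "z": 0, "yaw": 0},
    {"x": 0, "y": 0, "z": 0, "yaw": 0},
  ],
  jaw=4.5,
)

```text
clock: 13.8
ee_pos: [0.5189, -0.2689, 0.1435]
ee_rot: [-0.0, 0.643, 0.765, 0.0]
force: [0.2, 0.5, 0.2]
grip_width: 0.0454
grip_force: 0.0
```

>>> apply_moves(
  steps=[
    {"x": 0, "y": 0, "z": -1, "yaw": 0},
    {"x": 0, "y": 0, "z": -3, "yaw": 0},
    {"x": 0, "y": 0, "z": -6, "yaw": 0},
    {"x": 0, "y": 0, "z": -9, "yaw": 0},
    {"x": 0, "y": 0, "z": -10, "yaw": 0},
    {"x": 0, "y": 0, "z": -10, "yaw": 0},
    {"x": 0, "y": 0, "z": -10, "yaw": 0},
    {"x": 0, "y": 0, "z": -10, "yaw": 0},
  ],
)

```text
clock: 14.8
ee_pos: [0.5184, -0.2685, 0.242]
ee_rot: [-0.001, 0.643, 0.765, -0.0]
force: [0.2, 0.1, -0.0]
grip_width: 0.0449
grip_force: 0.0
```

```bash
python3 - <<'E'
from h import *
s=bot.sense();t=s["ee_pos"];print(s["clock"],t,s["ee_rot"],s["grip_width"])
w=bot.get_image("wrist");S=bot.get_image("side")
M=rot(s["ee_rot"]).as_matrix();u=M[:,1];v=M[:,0]
h=cv2.cvtColor(w["color"],cv2.COLOR_BGR2HSV)
c=blobs(w["color"],(0,110,120),(12,255,255),roi=(280,100,345,460))[0];r=cv2.minAreaRect(c);print(r)
b=cv2.minEnclosingCircle(blobs(w["color"],(105,150,80),(125,255,255),roi=(250,20,370,160))[0])
q=plane(w,b[0],.142,True);print('btn',b,q,'v,u',(q-t)@v,(q-t)@u)
cv2.imwrite("pics/m4.png",np.hstack([w["color"][:400,200:440],cv2.resize(S["color"][280:480,330:510],None,fx=2,fy=2,interpolation=2)]))
E
```

```text
14.8 [ 0.5183913  -0.2684858   0.24200005] [-1.28581922e-03  6.43495909e-01  7.65448470e-01 -2.86505404e-05] 0.044942851552298664
((312.9999694824219, 244.99996948242188), (19.999996185302734, 145.99996948242188), 0.0)
btn ((313.6428527832031, 83.5), 28.39689064025879) [ 0.50141698 -0.16517184  0.142     ] v,u 0.10450068512292678 0.001200053518556227
```

View pics/m4.png

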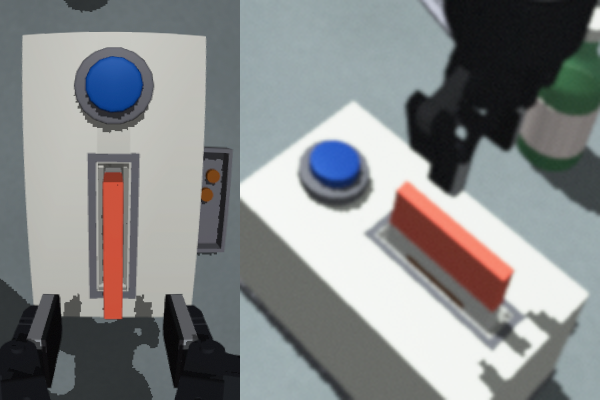

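The cartridge stands upright in the slot, with its coral band and a short grey strip showing. The button is at (313,83) in the wrist image, so I move over it with the fingers closed.

>>> apply_moves(
  steps=[
    {"x": 2, "y": 0.1, "z": 0, "yaw": 0},
    {"x": 5, "y": 0.1, "z": 0, "yaw": 0},
    {"x": 8, "y": 0.1, "z": 0, "yaw": 0},
    {"x": 10.5, "y": 0.1, "z": 0, "yaw": 0},
    {"x": 10.5, "y": 0.1, "z": 3, "yaw": 0},
    {"x": 10.5, "y": 0.1, "z": 6, "yaw": 0},
    {"x": 10.5, "y": 0.1, "z": 8, "yaw": 0},
    {"x": 10.5, "y": 0.1, "z": 9, "yaw": 0},
    {"x": 10.5, "y": 0.1, "z": 9, "yaw": 0},
    {"x": 10.5, "y": 0.1, "z": 9, "yaw": 0},
  ],
  jaw=0,
)

```text
clock: 16.15
ee_pos: [0.5026, -0.1656, 0.1547]
ee_rot: [0.001, 0.643, 0.765, 0.0]
force: [0.5, 0.5, -0.3]
grip_width: -0.0001
grip_force: 0.0
```

```bash
python3 - <<'E'
from h import *
s=bot.sense();print(s["clock"],s["ee_pos"],s["force"],s["grip_width"])
w=bot.get_image("wrist");S=bot.get_image("side");T=bot.get_image("top")
def top(im,roi):return blobs(im,(0,110,90),(12,255,255),roi=roi)[0][:,0]
a=top(S["color"],(380,360,500,440))
# coral's lowest-right and leftmost-top corners in side view; height of the ridge end near the button
l=a[np.argmin(a[:,0]+a[:,1])];r=a[np.argmax(a[:,0])]
q=s["ee_pos"];print(l,r)
for z in(.175,.18,.185):print(z,plane(S,l,z),plane(S,r,z))
cv2.imwrite("pics/m5.png",np.hstack([w["color"][100:400,200:440],cv2.resize(S["color"][300:480,330:510],(300,300),interpolation=2)]))
E
```

```text
16.15 [ 0.50255809 -0.16559023  0.15465168] [ 0.52442013  0.45477014 -0.2996782 ] -7.837834000657095e-05
[410 373] [465 418]
0.175 [ 0.51028981 -0.22667209  0.175     ] [ 0.52730135 -0.31499003  0.175     ]
0.18 [ 0.50749639 -0.22909015  0.18      ] [ 0.52436208 -0.31665088  0.18      ]
0.185 [ 0.50470297 -0.2315082   0.185     ] [ 0.52142281 -0.31831172  0.185     ]
```

View pics/m5.png

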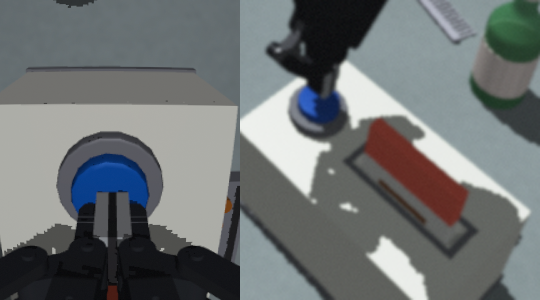

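The fingertips are over the button, and the side-view ends of the cartridge's top fit a height of 0.175 m, so it is home. Next I press the button.

>>> apply_moves(
  steps=[
    {"x": 0, "y": 0, "z": 0.5, "yaw": 0},
    {"x": 0, "y": 0, "z": 0.9, "yaw": 0},
    {"x": 0, "y": 0, "z": 1.2, "yaw": 0},
    {"x": 0, "y": 0, "z": 1.5, "yaw": 0},
    {"x": 0, "y": 0, "z": 1.7, "yaw": 0},
    {"x": 0, "y": 0, "z": 1.8, "yaw": 0},
    {"x": 0, "y": 0, "z": 1.8, "yaw": 0},
    {"x": 0, "y": 0, "z": 1.8, "yaw": 0},
  ],
)

```text
clock: 17.3
ee_pos: [0.5018, -0.1652, 0.136]
ee_rot: [-0.0, 0.643, 0.765, -0.0]
force: [-3.9, 1.8, 6.1]
grip_width: 0.0
grip_force: 3.2
```

>>> apply_moves(
  steps=[
    {"x": 0, "y": 0, "z": 0.05, "yaw": 0},
    {"x": 0, "y": 0, "z": 0.1, "yaw": 0},
    {"x": 0, "y": 0, "z": 0.1, "yaw": 0},
    {"x": 0, "y": 0, "z": 0.1, "yaw": 0},
  ],
)

```text
clock: 17.8
ee_pos: [0.5018, -0.1653, 0.1359]
ee_rot: [-0.0, 0.643, 0.766, -0.0]
force: [-6.7, 3.9, 11.9]
grip_width: -0.0
grip_force: 6.0
```

Force rose to 12 N with no further travel, so the button is at its stop. I release it and lift away.

>>> apply_moves(
  steps=[
    {"x": 0, "y": 0, "z": -0.5, "yaw": 0},
    {"x": 0, "y": 0, "z": -1.5, "yaw": 0},
    {"x": 0, "y": 0, "z": -4, "yaw": 0},
    {"x": 0, "y": 0, "z": -8, "yaw": 0},
    {"x": 0, "y": 0, "z": -12, "yaw": 0},
    {"x": 0, "y": 0, "z": -14, "yaw": 0},
    {"x": 0, "y": 0, "z": -14, "yaw": 0},
    {"x": 0, "y": 0, "z": -14, "yaw": 0},
    {"x": 0, "y": 0, "z": -14, "yaw": 0},
  ],
)

```text
clock: 18.92
ee_pos: [0.5013, -0.1649, 0.2729]
ee_rot: [-0.001, 0.644, 0.765, -0.0]
force: [-0.0, 0.1, 0.2]
grip_width: -0.0001
grip_force: 0.0
```

```bash
python3 - <<'E'
from h import *
s=bot.sense();print(s["clock"],s["ee_pos"],s["force"])
S=bot.get_image("side");cv2.imwrite("pics/s6.png",S["color"])
E
```

```text
18.925 [ 0.50126216 -0.1649484   0.27286551] [-0.00349288  0.0649109   0.21045829]
```

View pics/s6.png

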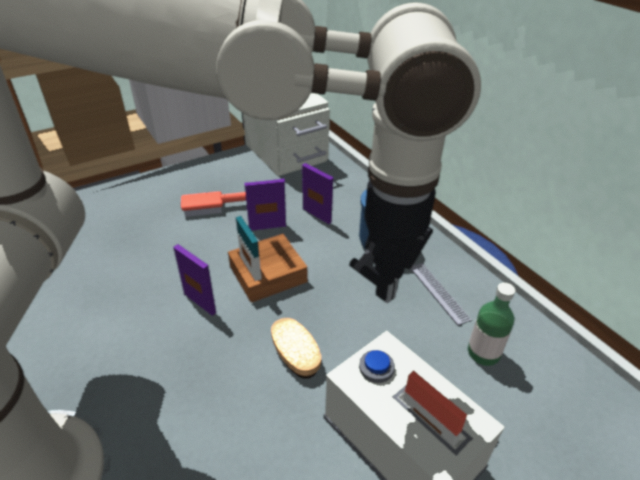

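The cartridge is seated in the slot at (437,405), the button is back up at (377,362), and everything else is where it was.

```bash
python3 -c "
from workcell import bot
print(bot.sign_off())"
```

```text
the job is handed in; nothing more can be done
None
```

The coral cartridge is home in the dispenser slot, the blue button was pressed to its stop and released, nothing else was moved, and the job was handed in at about 19 s of the 54 s allowed.

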